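# Wax the hand reamer

### The arm

A 6-joint arm with a two-finger parallel gripper is mounted at the origin on the work surface. World frame = base frame: x ahead of the robot, y to its left, z up, the work surface at z = 0. Lengths are in m, angles in rad, forces in N, time in s.
With the tool pointing down it reaches from about 0.425 to 1.125 m from the base axis. Payload 14.9 kg.
Tool frame: the origin (TCP) lies at the very end of the fingers, on their centre line; the grasp point (between the pads) lies 19 mm behind it (arm.tcp_to_grasp is the z of the grasp point in the tool frame, in m); z points along the fingers, y is the line along which they close (so a half turn about z gives the same grasp; the last joint's range is limited). The gripper opens to 91 mm and grips with 3 to 60 N. Pads are 32 mm wide; open, the fingers measure 118 mm over their backs; the gripper's body (76 mm by 178 mm) begins 60 mm behind the grasp point.
Start: joints at [-1.245, 0.379, 1.734, -0, 1.028, -0.033], TCP at [0.246, -0.655, 0.214] pointing down, gripper open.
Joint ranges: [-2.77, 2.77], [-0.74, 2.19], [0, 2.66], [-1.06, 4.2], [0.31, 2.87], [-3.08, 3.08]. Speed limits (rad/s): [1.89, 1.89, 2.39, 3.14, 3.14, 3.14].

### API

Orientations are given as a unit quaternion [x, y, z, w].
In Python, from workcell import arm, viewer, workorder gives the robot as it stands. The module is installed in compiled form; this text tells all that it offers.
- The arm moves only by the shell command python3 -m creep 'ROWS' [FORCE]. ROWS is JSON, a list of rows, each an object with "linear": the shift along the tool's x, y, z normalised to -1 to 1, where 1 is 150 mm, a list of three; "rotation": the turn, a rotation vector about the tool's x, y, z normalised to -1 to 1, where 1 is 180 degrees, a list of three; "grip": the finger opening in mm, from 0 to 91.2. In form: [{"linear": [tx, ty, tz], "rotation": [ax, ay, az], "grip": grip}, ...]. A call has 1 to 12 rows; each row is the pose to reach, as a shift and turn from the pose commanded when the call began, along the tool's axes at that moment, turning the shorter way round; what a row does not reach only later rows make up. A row lasts 1/10 s, in which the tool goes at most 50 mm and 8.59 degrees, less where a joint would pass 70% of its speed; a pose out of reach is approached as far as the arm can. A call with a number of a shift or a turn outside -1 to 1 is refused whole. A call with a gripper value outside its range is refused whole. The fingers move at their own pace and stop on an object; FORCE is the grip in N (left out, the last holds). Time passes only in rows, so rows that repeat a pose let the fingers close. It gives the time, the measured TCP pose, the force, the opening and the grip force at its end, in the units of the state.
- arm.read_state(): the state, without advancing time (a new reading comes with each control period).
- viewer.get_image(name): name is "scene" or "top"; returns a dict with "image" (420x560x3 uint8, red, green, blue), "intrinsics" (3x3 intrinsics, pixels), "distortion" ([k1, k2, p1, p2, k3] as OpenCV has them; the pictures are not rectified), "extrinsics" (4x4, takes a point from world to camera coordinates). Camera axes: x right, y down, z forward; pixel columns grow to the right and rows downward; lengths in m; the calibration is good to about 2 mm. A picture is of the moment at which its call begins. There is no depth.
- workorder.finish_job(): hands the job in; it is judged then, once.
The state is a dict: "time": time; "joint_positions": joint angles; "joint_vel": joint speeds; "joint_efforts": joint torques, N m; "tcp_pos": TCP position; "eef_rot": TCP orientation; "contact_force": force on the tool from outside, world axes, zero at the start; "ft_torque": the same for the moment, N m; "width": finger opening in m; "grip_force": force on a finger pad.
Only numpy, scipy, OpenCV 4.12 (cv2) and the standard library are available. Lean on these libraries where they do the work, as an engineer would, in place of code of your own. Each camera call takes 0.05 s, during which the arm holds its last target. There are 200 camera calls.

### The job

Get the hand reamer ready for opening up the propeller's bore: lift the tool with the straight cylindrical handle out of the wooden rack, dip its tip into the low brass cup right down to the hard wax cake, then put it back upright in the rack hole it came from, seated on its collar, and let go. Leave the cup, the ball-handled awl and the tall tin standing where they are.

Things in the scene. Friction and masses are not known exactly. Their poses are not given: they have to be found in the camera images.
- reamer_grip (a point): Centre of the hand reamer's straight wooden handle (cylinder 26 mm across, 70 mm tall, flat top). The reamer hangs upright, tip down, centred in one of the rack's two holes: where it starts is where it goes back. z points up along the handle. Below the handle a brass collar, 50 mm across and 6 mm thick, rests on the rack; its underside is 41 mm below this point. Mass about 0.11 kg.
- reamer_tip (a point): The pointed tip of the reamer's steel shank (8 mm thick, 60 mm long below the collar), 101 mm below the handle's centre; z points up along the tool. It hangs 12 mm above the bench when the tool is in the rack.
- rack: Fixed dark wooden rack: a plate 80 x 210 mm, its top 72 mm above the bench, on two end boards. Two through holes 27 mm wide (about 9 mm play all round a shank) lie 60 mm either side of its middle, along its own y. The origin is on the bench under its middle; y runs along its length.
- cup_wax (a point): Centre of the top face of the cake of hard, solid, cream-coloured wax in the low, loose brass cup: 16 mm above the bench, 24 mm below the rim. The cup is 58 mm across at the rim and 40 mm tall, the mouth about 52 mm and the wax about 47 mm wide; mass about 0.22 kg. z is up.
- awl: Bystander: the ball-handled awl in the rack's other hole, same collar and same length of shank, with a 44 mm wooden ball for a handle, its top 56 mm above the rack. The origin is its tip, 12 mm above the bench; z up.
- tin: Bystander: an empty, loose steel tin, 58 mm across and 75 mm tall, open at the top, beside the brass cup. The origin is the centre of its underside; z up.
Mind the look-alikes: they are no part of the job. What is shaped like the part that bears reamer_grip but pink is not meant.

How it is judged:
On the way:
1. the reamer's tip is down in the brass cup, within 8 mm of the wax (horizontal distance between reamer_tip and cup_wax below 0.024 m and z of reamer_tip in the frame of cup_wax below 0.008 m and angle between cup_wax's own z axis and vertical below 0.17 rad), for 0.2 s.
At the end, for the whole second after the job is handed in: The reamer is released and back in the hole it came from, its handle's centre within 15 mm of where it started, seated on its collar (no more than 5 mm high) and within 10 degrees of upright; the brass cup stands upright within 30 mm of where it was (distance of reamer_grip from where it was at the start of the episode below 0.015 m and height (world z) of reamer_grip below 0.118 m and angle between each of reamer_tip, cup_wax's own z axis and vertical below 0.17 rad and distance of cup_wax from where it was at the start of the episode below 0.03 m); the robot touches nothing.
It fails at once if the awl is moved by more than 25 mm (distance of awl from where it was at the start of the episode above 0.025 m).
It fails at once if the tall tin is moved by more than 30 mm or tipped (distance of tin from where it was at the start of the episode above 0.03 m or angle between tin's own z axis and vertical above 0.3 rad).
It fails at once if the brass cup is knocked over (angle between cup_wax's own z axis and vertical above 0.5 rad).
It also fails if it takes over 54 s, if anything falls off the work surface, if the arm or the gripper's body presses on something with over 40 N, if the wrist force passes 120 N, or if a joint passes its speed limit or range.

## Working session

There is one attempt and no reset: what is moved stays moved. The work goes in short steps, Python scripts to look and compute and a shell command to move; the robot and the scene stay as the last step left them, time stands still between calls to the robot, and variables do not carry over. Pictures are saved under pics/ and viewed, at most 10 in all, crops included, and the job is handed in when it is done.

```bash
mkdir -p pics; cat > h.py <<'E'
import numpy as np, cv2
from workcell import arm, viewer
def snap(n,f=None):
    d=viewer.get_image(n); d={k:np.array(v) for k,v in d.items()}
    if f: cv2.imwrite('pics/'+f,cv2.cvtColor(d['image'],cv2.COLOR_RGB2BGR)); np.savez('pics/'+f+'.npz',**d)
    return d
def load(f): return dict(np.load('pics/'+f+'.npz'))
def ray(d,uv):
    p=cv2.undistortPoints(np.array([[uv]],float),d['intrinsics'],d['distortion'])[0,0]
    R=d['extrinsics'][:3,:3];t=d['extrinsics'][:3,3]
    return -R.T@t, R.T@np.array([*p,1])
def onz(d,uv,z):
    c,r=ray(d,uv); return c+r*(z-c[2])/r[2]
def proj(d,P):
    R=d['extrinsics'][:3,:3];t=d['extrinsics'][:3,3]
    return cv2.projectPoints(np.array(P,float).reshape(-1,3),cv2.Rodrigues(R)[0],t,d['intrinsics'],d['distortion'])[0][:,0]
E
python3 - <<'E'
from h import *
for n in('scene','top'):
    d=snap(n,n+'0.png'); print(n,ray(d,(280,210)))
s=arm.read_state(); print(s['time'],s['tcp_pos'],s['eef_rot'],s['contact_force'],s['width'],arm.tcp_to_grasp)
E
```

```text
scene (array([ 0.83190075, -0.38808795,  0.50287028]), array([-0.51766975,  0.57368859, -0.63488821]))
top (array([ 0.44125243, -0.0074515 ,  1.02205493]), array([ 0.08566677,  0.00550097, -0.99635535]))
0.1 [ 0.24567302 -0.65510727  0.21335318] [ 9.83953758e-01  1.78422982e-01 -7.32312345e-05 -4.86675264e-04] [-0.25046962 -0.05841395 -0.48276362] 0.09097882643905103 -0.0188
```

View pics/scene0.png

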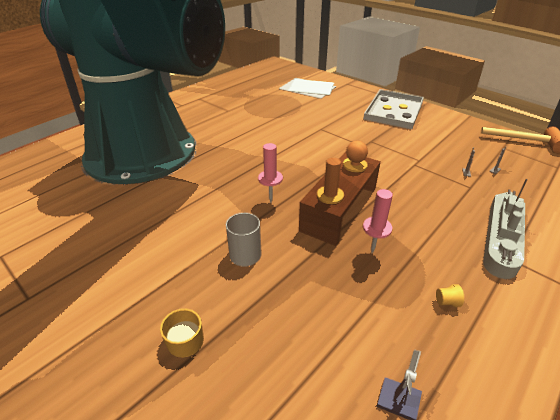

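View pics/top0.png

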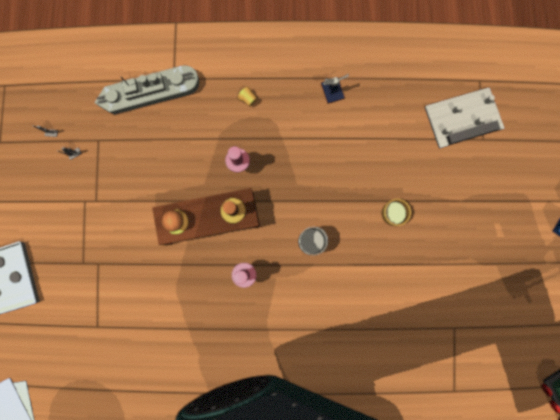

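The cylinder-handled tool candidates are the brown one in the rack (scene 333,178 / top 232,208) and two pink ones standing free (scene 269,165 and 380,210 / top 244,275 and 237,159). The brown one in the rack fits, since pink is excluded. The ball awl is at top (174,220), the cup at (397,212) and the tin at (313,240). I'll confirm with a crop and measure.

```bash
python3 - <<'E'
from h import *
t=load('top0.png'); s=load('scene0.png')
c=cv2.imread('pics/scene0.png')[110:290,210:430]; cv2.imwrite('pics/c1.png',cv2.resize(c,None,fx=3.2,fy=3.2,interpolation=cv2.INTER_CUBIC))
def comps(d,lo,hi,mn=40):
    h=cv2.cvtColor(d['image'],cv2.COLOR_RGB2HSV); m=cv2.inRange(h,lo,hi)
    for c in cv2.findContours(m,cv2.RETR_EXTERNAL,cv2.CHAIN_APPROX_NONE)[0]:
        if cv2.contourArea(c)>mn:
            yield c
for nm,d in(('top',t),('scene',s)):
  for lab,lo,hi in(('brass',(20,120,90),(32,255,255)),('pink',(160,70,90),(178,255,255)),('wax',(20,20,170),(36,140,255)),('darkwood',(0,90,20),(12,255,110)),('handle',(4,150,90),(11,255,200))):
    for c in comps(d,lo,hi):
        (x,y),r=cv2.minEnclosingCircle(c); e=cv2.minAreaRect(c)
        print(nm,lab,np.round(e[0]),np.round(e[1]),round(e[2]),'circ',round(x,1),round(y,1),round(r,1), 'bb',cv2.boundingRect(c))
for n,uv,z in(('handle top',(232,207),.147),('collar',(233,211),.078),('cup rim',(397.5,212),.04),('tin rim',(313,240),.075),('awl ball',(173,220),.106),('pinkA',(237,157),.147),('pinkB',(244,274),.147)):
    print(n,onz(t,uv,z).round(3))
for p in((155,208),(254,190),(259,226),(162,244)): print('rack corner',onz(t,p,.072).round(3))
E
```

```text
top brass [231. 217.] [24. 11.] 13 circ 232.5 212.0 11.9 bb (221, 209, 24, 14)
top brass [247.  96.] [16.  8.] 45 circ 246.7 95.7 8.5 bb (239, 88, 16, 16)
top pink [247. 274.] [21. 16.] 90 circ 245.0 275.0 11.7 bb (239, 264, 17, 22)
top pink [237. 160.] [24. 21.] 45 circ 237.1 158.7 12.4 bb (226, 147, 23, 25)
top wax [318. 240.] [15.  7.] 90 circ 318.0 239.5 7.8 bb (315, 232, 8, 16)
top wax [396. 214.] [21. 16.] 90 circ 394.5 213.3 10.8 bb (388, 203, 17, 22)
top wax [464. 117.] [43. 67.] 72 circ 464.5 116.5 38.9 bb (427, 89, 76, 58)
top wax [141.  96.] [10. 79.] 75 circ 140.5 96.0 39.5 bb (102, 86, 78, 24)
top wax [117.  90.] [14. 35.] 72 circ 117.0 90.0 17.5 bb (100, 83, 35, 18)
top wax [177.  74.] [14. 31.] 76 circ 176.5 70.5 15.6 bb (161, 66, 32, 17)
top darkwood [550. 396.] [32.  9.] 57 circ 548.2 396.9 16.1 bb (540, 382, 20, 30)
top darkwood [181. 212.] [36. 20.] 35 circ 177.9 216.8 18.2 bb (162, 204, 35, 26)
top darkwood [225. 213.] [39. 71.] 79 circ 225.9 217.5 37.4 bb (191, 189, 73, 49)
top darkwood [536.  14.] [28. 47.] 90 circ 535.5 14.0 27.4 bb (512, 0, 48, 29)
top handle 
[... 1384 characters left out ...]
irc 339.0 197.0 52.5 bb (299, 163, 81, 84)
scene darkwood [331. 180.] [14. 33.] 0 circ 329.5 179.5 16.7 bb (324, 163, 15, 34)
scene darkwood [204.  60.] [12. 21.] 56 circ 201.7 56.5 10.3 bb (192, 51, 20, 16)
scene handle [317. 193.] [14. 36.] 42 circ 313.3 189.2 17.8 bb (300, 175, 25, 33)
scene handle [352. 186.] [39. 64.] 16 circ 352.0 186.0 36.8 bb (325, 153, 55, 64)
handle top [0.522 0.088 0.147]
collar [0.52  0.093 0.078]
cup rim [ 0.521 -0.251  0.04 ]
tin rim [ 0.462 -0.069  0.075]
awl ball [0.5   0.21  0.106]
pinkA [0.618 0.079 0.147]
pinkB [0.397 0.065 0.147]
rack corner [0.527 0.256 0.072]
rack corner [0.564 0.051 0.072]
rack corner [0.49  0.041 0.072]
rack corner [0.453 0.24  0.072]
```

View pics/c1.png

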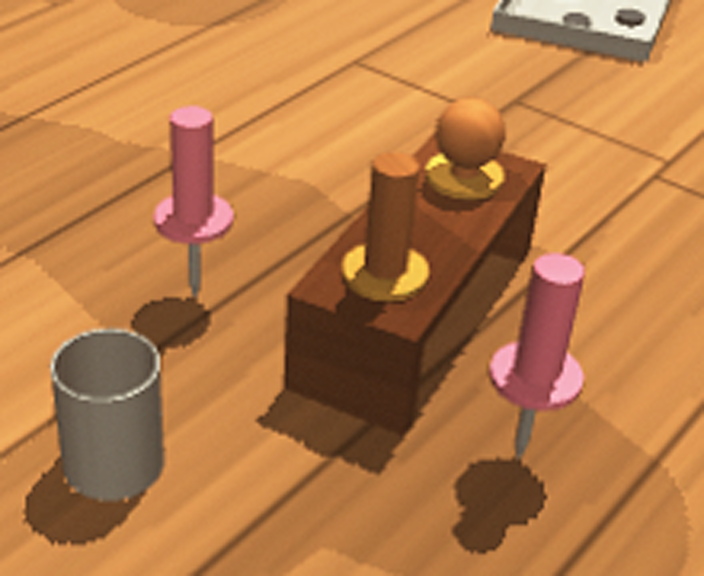

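The crop confirms it: the brown straight-handled tool (top at crop 396,163 → scene 334,161) hangs in the rack's near hole, the ball awl is in the far hole, and both look-alikes are pink. I'll do one two-view check, then move.

```bash
python3 - <<'E'
from h import *
t=load('top0.png'); s=load('scene0.png')
def tri(a,b):
    (c1,r1),(c2,r2)=ray(t,a),ray(s,b)
    k=np.linalg.lstsq(np.c_[r1,-r2],c2-c1,rcond=None)[0]; p,q=c1+k[0]*r1,c2+k[1]*r2
    return ((p+q)/2).round(4),np.linalg.norm(p-q).round(4)
print('top',tri((232,207),(333.8,160.9)),onz(s,(333.8,160.9),.148).round(4),onz(t,(232,207),.148).round(4))
print('collar',tri((232.5,211),(330.6,195.0)),onz(s,(330.6,195),.078).round(4))
print('cup rim',tri((397.5,212),(182,325)),onz(s,(182,325),.04).round(4))
for X in((.521,.089,.148),(.521,.089,.078),(.521,-.251,.04)): print(X,proj(t,X),proj(s,X))
E
python3 -m creep '[{"linear":[0.867,-1,0],"rotation":[0,0,0],"grip":91},{"linear":[0.867,-1,0],"rotation":[0,0,0],"grip":91},{"linear":[0.867,-1,0],"rotation":[0,0,0],"grip":91},{"linear":[0.867,-1,0],"rotation":[0,0,0],"grip":91},{"linear":[0.867,-1,0],"rotation":[0,0,0],"grip":91},{"linear":[0.867,-1,0],"rotation":[0,0,0],"grip":91}]'
```

```text
top (array([0.5233, 0.0886, 0.1511]), np.float64(0.0037)) [0.5218 0.0944 0.148 ] [0.5221 0.0878 0.148 ]
collar (array([0.5212, 0.0952, 0.0731]), np.float64(0.0011)) [0.5251 0.0902 0.078 ]
cup rim (array([ 0.522 , -0.2505,  0.0398]), np.float64(0.0021)) [ 0.5229 -0.2498  0.04  ]
(0.521, 0.089, 0.148) [[231.38125105 207.59166506]] [[331.61269536 161.96794251]]
(0.521, 0.089, 0.078) [[235.13888242 210.71619934]] [[328.41264102 194.37539052]]
(0.521, -0.251, 0.04) [[397.3445032  212.18425243]] [[180.47218257 324.75041822]]
time: 0.7
tcp_pos: [0.3153, -0.4687, 0.2141]
eef_rot: [0.984, 0.179, -0.0, 0.0]
contact_force: [1.2, -0.7, -0.1]
width: 0.0908
grip_force: 0.0
```

```bash
python3 -m creep '[{"linear":[0.867,-1,0],"rotation":[0,0,0],"grip":91},{"linear":[0.867,-1,0],"rotation":[0,0,0],"grip":91},{"linear":[0.867,-1,0],"rotation":[0,0,0],"grip":91},{"linear":[0.867,-1,0],"rotation":[0,0,0],"grip":91},{"linear":[0.867,-1,0],"rotation":[0,0,0],"grip":91},{"linear":[0.867,-1,0],"rotation":[0,0,0],"grip":91}]' | grep -E "time|tcp"
python3 -m creep '[{"linear":[0.867,-1,0],"rotation":[0,0,0],"grip":91},{"linear":[0.867,-1,0],"rotation":[0,0,0],"grip":91},{"linear":[0.867,-1,0],"rotation":[0,0,0],"grip":91},{"linear":[0.867,-1,0],"rotation":[0,0,0],"grip":91},{"linear":[0.867,-1,0],"rotation":[0,0,0],"grip":91},{"linear":[0.867,-1,0],"rotation":[0,0,0],"grip":91}]' | grep -E "time|tcp"
python3 -m creep '[{"linear":[0.867,-1,0],"rotation":[0,0,0],"grip":91},{"linear":[0.867,-1,0],"rotation":[0,0,0],"grip":91},{"linear":[0.867,-1,0],"rotation":[0,0,0],"grip":91},{"linear":[0.867,-1,0],"rotation":[0,0,0],"grip":91},{"linear":[0.867,-1,0],"rotation":[0,0,0],"grip":91},{"linear":[0.867,-1,0],"rotation":[0,0,0],"grip":91},{"linear":[0.867,-1,0],"rotation":[0,0,0],"grip":91}]' 
python3 - <<'E'
from h import *
d=snap('scene','s1.png')
c=cv2.cvtColor(d['image'],cv2.COLOR_RGB2BGR)[60:280,200:440]; cv2.imwrite('pics/c2.png',cv2.resize(c,None,fx=2.7,fy=2.7,interpolation=cv2.INTER_CUBIC))
E
```

```text
time: 1.3
tcp_pos: [0.3845, -0.2836, 0.2141]
time: 1.9
tcp_pos: [0.4537, -0.0978, 0.2139]
time: 2.6
tcp_pos: [0.5222, 0.0869, 0.2137]
eef_rot: [0.984, 0.177, -0.0, 0.0]
contact_force: [0.4, -0.1, -0.0]
width: 0.091
grip_force: 0.0
```

View pics/c2.png

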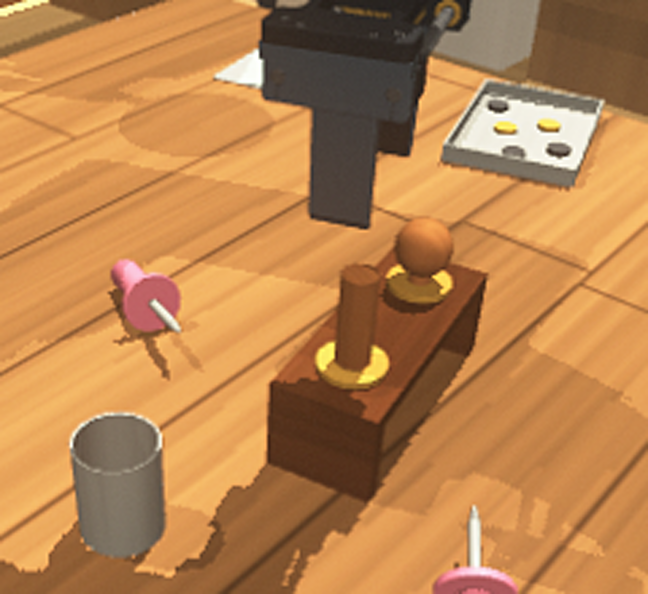

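The picture shows the reamer and awl undisturbed, both pink tools toppled by themselves clear of the rack, and the fingers straddling the handle line. Fine to descend.

```bash
python3 -m creep '[{"linear":[0.01,-0.025,0.2],"rotation":[0,0,0],"grip":91},{"linear":[0.01,-0.025,0.4],"rotation":[0,0,0],"grip":91},{"linear":[0.01,-0.025,0.6],"rotation":[0,0,0],"grip":91},{"linear":[0.01,-0.025,0.76],"rotation":[0,0,0],"grip":91},{"linear":[0.01,-0.025,0.76],"rotation":[0,0,0],"grip":91},{"linear":[0.01,-0.025,0.76],"rotation":[0,0,0],"grip":91}]'
python3 - <<'E'
from h import *
snap('top','t2.png')
d=snap('scene','s2.png')
c=cv2.cvtColor(d['image'],cv2.COLOR_RGB2BGR)[60:280,200:440]; cv2.imwrite('pics/c3.png',cv2.resize(c,None,fx=2.7,fy=2.7,interpolation=cv2.INTER_CUBIC))
E
```

```text
time: 3.25
tcp_pos: [0.5224, 0.092, 0.1005]
eef_rot: [0.984, 0.178, -0.0, 0.0]
contact_force: [-0.6, -1.2, 0.1]
width: 0.0909
grip_force: 0.0
```

View pics/c3.png

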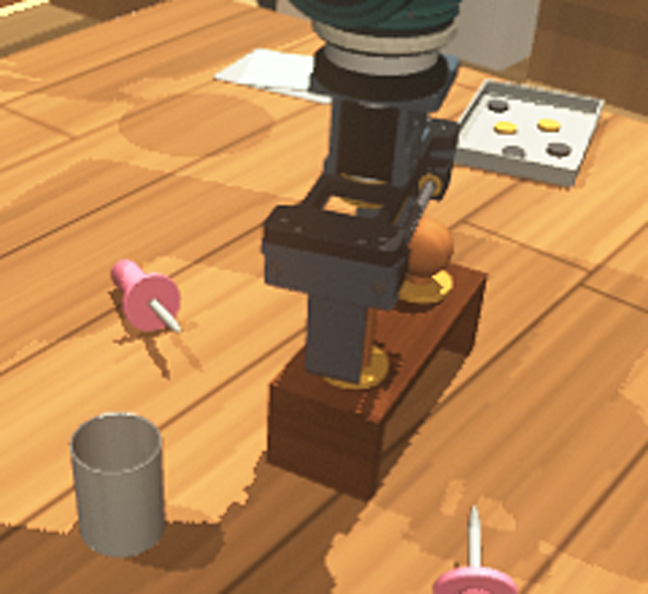

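The fingers straddle the handle and the awl is clear. Closing now.

```bash
python3 -m creep '[{"linear":[0,0,0],"rotation":[0,0,0],"grip":40},{"linear":[0,0,0],"rotation":[0,0,0],"grip":40},{"linear":[0,0,0],"rotation":[0,0,0],"grip":34},{"linear":[0,0,0],"rotation":[0,0,0],"grip":30},{"linear":[0,0,0],"rotation":[0,0,0],"grip":27},{"linear":[0,0,0],"rotation":[0,0,0],"grip":24},{"linear":[0,0,0],"rotation":[0,0,0],"grip":18},{"linear":[0,0,0],"rotation":[0,0,0],"grip":15},{"linear":[0,0,0],"rotation":[0,0,0],"grip":15},{"linear":[0,0,0],"rotation":[0,0,0],"grip":15},{"linear":[0,0,0],"rotation":[0,0,0],"grip":15}]' 30
```

```text
time: 4.45
tcp_pos: [0.5222, 0.0931, 0.0999]
eef_rot: [0.984, 0.178, -0.0, -0.0]
contact_force: [0.2, 1.0, -1.1]
width: 0.0257
grip_force: 30.0
```

Gripped (25.7 mm wide, 30 N, little side force). Lifting 100 mm.

```bash
python3 -m creep '[{"linear":[0,0,-0.05],"rotation":[0,0,0],"grip":15},{"linear":[0,0,-0.15],"rotation":[0,0,0],"grip":15},{"linear":[0,0,-0.25],"rotation":[0,0,0],"grip":15},{"linear":[0,0,-0.35],"rotation":[0,0,0],"grip":15},{"linear":[0,0,-0.45],"rotation":[0,0,0],"grip":15},{"linear":[0,0,-0.55],"rotation":[0,0,0],"grip":15},{"linear":[0,0,-0.67],"rotation":[0,0,0],"grip":15},{"linear":[0,0,-0.67],"rotation":[0,0,0],"grip":15},{"linear":[0,0,-0.67],"rotation":[0,0,0],"grip":15}]'
python3 - <<'E'
from h import *
snap('top','t3.png')
d=snap('scene','s3.png')
c=cv2.cvtColor(d['image'],cv2.COLOR_RGB2BGR)[60:280,200:440]; cv2.imwrite('pics/c4.png',cv2.resize(c,None,fx=2.7,fy=2.7,interpolation=cv2.INTER_CUBIC))
print(proj(d,[(.5222,.0925,.112),(.5222,.0925,.172)]))
E
```

```text
time: 5.35
tcp_pos: [0.5223, 0.0931, 0.2007]
eef_rot: [0.984, 0.178, 0.0, 0.0]
contact_force: [0.2, -0.7, -2.3]
width: 0.0257
grip_force: 30.0
[[331.6294531  178.57088124]
 [334.58647402 149.34994363]]
```

View pics/c4.png

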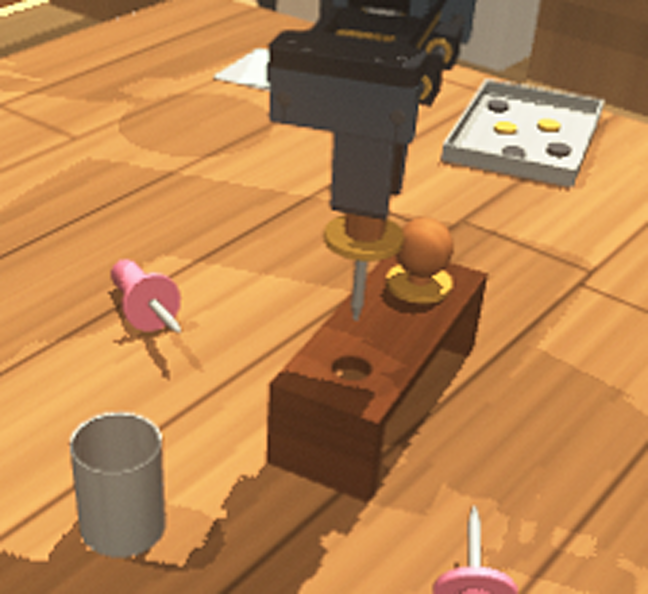

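The tool hangs upright (tip at scene 332,178, predicted 331.6,178.6), and the empty hole shows at (330,197). On to the cup.

```bash
for i in 1 2 3; do python3 -m creep '[{"linear":[-0.09,0.24,0],"rotation":[0,0,0],"grip":15},{"linear":[-0.18,0.48,0],"rotation":[0,0,0],"grip":15},{"linear":[-0.268,0.713,0],"rotation":[0,0,0],"grip":15},{"linear":[-0.268,0.713,0],"rotation":[0,0,0],"grip":15},{"linear":[-0.268,0.713,0],"rotation":[0,0,0],"grip":15}]' | grep -E "time|tcp|width"; done
python3 - <<'E'
from h import *
s3=load('s3.png'); print('hole',onz(s3,(330,196.7),.072))
d=snap('scene','s4.png'); t=snap('top','t4.png')
c=cv2.cvtColor(d['image'],cv2.COLOR_RGB2BGR)[200:400,80:320]; cv2.imwrite('pics/c5.png',cv2.resize(c,None,fx=3,fy=3,interpolation=cv2.INTER_CUBIC))
print(proj(d,[(.522,-.25,.112),(.522,-.25,.016)]))
E
```

```text
time: 5.95
tcp_pos: [0.5217, -0.0216, 0.1996]
width: 0.0258
time: 6.45
tcp_pos: [0.522, -0.1349, 0.1999]
width: 0.0252
time: 6.95
tcp_pos: [0.5221, -0.2486, 0.2]
width: 0.0253
hole [0.52304014 0.09196443 0.072     ]
[[172.11337245 292.13753126]
 [184.27599678 334.31805999]]
```

View pics/c5.png

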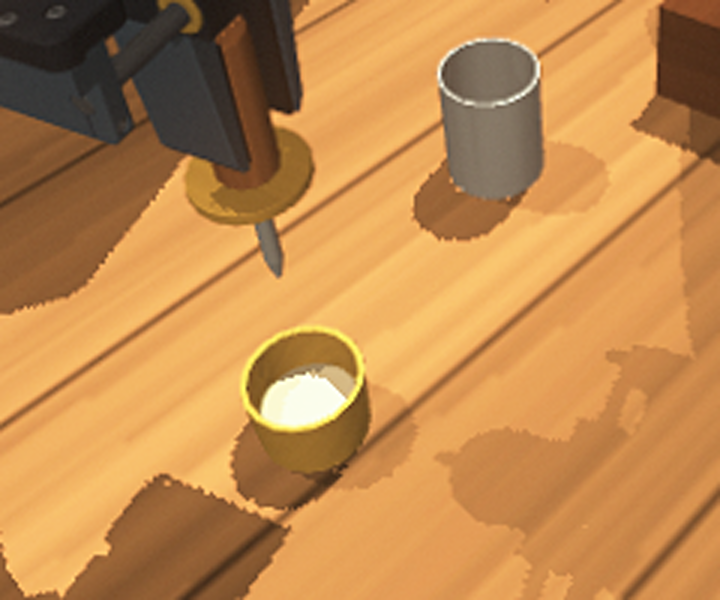

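The tip is at scene (173,292), as predicted, over the cup (mouth centre about 182,325), and the tin is undisturbed. Dipping to about 3.5 mm above the wax, then holding.

```bash
python3 -m creep '[{"linear":[0,0,0.12],"rotation":[0,0,0],"grip":15},{"linear":[0,0,0.24],"rotation":[0,0,0],"grip":15},{"linear":[0,0,0.36],"rotation":[0,0,0],"grip":15},{"linear":[0,0,0.46],"rotation":[0,0,0],"grip":15},{"linear":[0,0,0.55],"rotation":[0,0,0],"grip":15},{"linear":[0,0,0.6],"rotation":[0,0,0],"grip":15},{"linear":[0,0,0.617],"rotation":[0,0,0],"grip":15},{"linear":[0,0,0.617],"rotation":[0,0,0],"grip":15},{"linear":[0,0,0.617],"rotation":[0,0,0],"grip":15},{"linear":[0,0,0.617],"rotation":[0,0,0],"grip":15},{"linear":[0,0,0.617],"rotation":[0,0,0],"grip":15}]'
```

```text
time: 8.15
tcp_pos: [0.5222, -0.2499, 0.1083]
eef_rot: [0.984, 0.178, 0.0, 0.0]
contact_force: [-0.1, -0.2, -1.8]
width: 0.0251
grip_force: 30.0
```

No contact yet. Creeping down in 1 mm steps to feel the wax.

```bash
python3 -m creep '[{"linear":[0,0,0.007],"rotation":[0,0,0],"grip":15},{"linear":[0,0,0.014],"rotation":[0,0,0],"grip":15},{"linear":[0,0,0.014],"rotation":[0,0,0],"grip":15}]'|grep -E "time|tcp|contact"; python3 -m creep '[{"linear":[0,0,0.007],"rotation":[0,0,0],"grip":15},{"linear":[0,0,0.01],"rotation":[0,0,0],"grip":15},{"linear":[0,0,0.01],"rotation":[0,0,0],"grip":15},{"linear":[0,0,0.01],"rotation":[0,0,0],"grip":15},{"linear":[0,0,0.01],"rotation":[0,0,0],"grip":15}]'
python3 - <<'E'
from h import *
d=snap('scene','s5.png')
c=cv2.cvtColor(d['image'],cv2.COLOR_RGB2BGR)[230:380,100:260]; cv2.imwrite('pics/c6.png',cv2.resize(c,None,fx=4,fy=4,interpolation=cv2.INTER_CUBIC))
E
```

```text
time: 8.45
tcp_pos: [0.5219, -0.2497, 0.1056]
contact_force: [0.2, -0.0, -0.9]
time: 8.95
tcp_pos: [0.5221, -0.2497, 0.1043]
eef_rot: [0.984, 0.178, 0.0, 0.0]
contact_force: [-0.2, 0.4, -1.0]
width: 0.0254
grip_force: 30.0
```

View pics/c6.png

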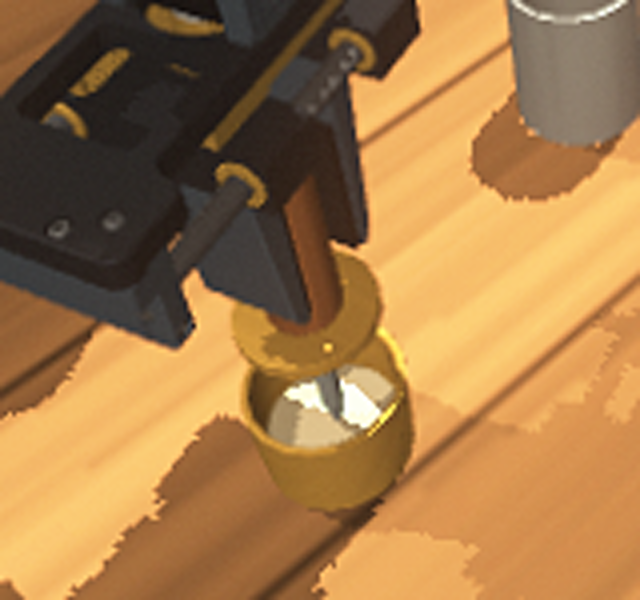

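The tip (crop 337,415 → scene 184,334, matching the predicted wax centre) is on the wax and the cup stands still. Lifting and going back along the same path.

```bash
python3 -m creep '[{"linear":[0,0,-0.1],"rotation":[0,0,0],"grip":15},{"linear":[0,0,-0.25],"rotation":[0,0,0],"grip":15},{"linear":[0,0,-0.4],"rotation":[0,0,0],"grip":15},{"linear":[0,0,-0.55],"rotation":[0,0,0],"grip":15},{"linear":[0,0,-0.641],"rotation":[0,0,0],"grip":15},{"linear":[0,0,-0.641],"rotation":[0,0,0],"grip":15}]' | grep -E "time|tcp"
for i in 1 2 3; do python3 -m creep '[{"linear":[0.09,-0.24,0],"rotation":[0,0,0],"grip":15},{"linear":[0.18,-0.48,0],"rotation":[0,0,0],"grip":15},{"linear":[0.268,-0.713,0],"rotation":[0,0,0],"grip":15},{"linear":[0.268,-0.713,0],"rotation":[0,0,0],"grip":15},{"linear":[0.268,-0.713,0],"rotation":[0,0,0],"grip":15}]' | grep -E "time|tcp|width"; done
python3 - <<'E'
from h import *
d=snap('scene','s6.png')
c=cv2.cvtColor(d['image'],cv2.COLOR_RGB2BGR)[100:300,160:400]; cv2.imwrite('pics/c7.png',cv2.resize(c,None,fx=3,fy=3,interpolation=cv2.INTER_CUBIC))
print(arm.read_state()['tcp_pos'],proj(d,[(.5222,.0925,.112)]))
E
```

```text
time: 9.6
tcp_pos: [0.523, -0.2502, 0.2028]
time: 10.1
tcp_pos: [0.5218, -0.1349, 0.1998]
width: 0.0255
time: 10.6
tcp_pos: [0.5223, -0.0216, 0.2001]
width: 0.0255
time: 11.1
tcp_pos: [0.5226, 0.0922, 0.2002]
width: 0.0255
[0.52250485 0.09176078 0.20019939] [[331.6294531  178.57088124]]
```

View pics/c7.png

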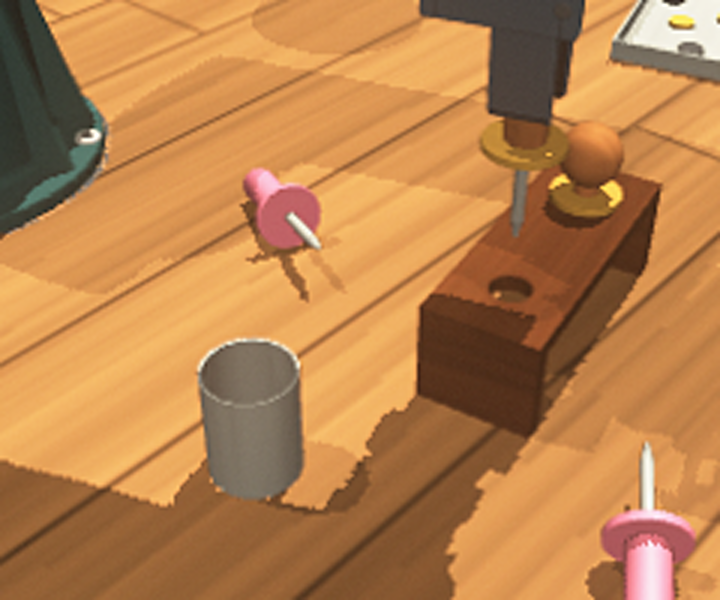

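The tip is at scene (332,179), the same place as on the way out, right above its hole (330,197). Lowering in two stages.

```bash
python3 -m creep '[{"linear":[0,0,0.1],"rotation":[0,0,0],"grip":15},{"linear":[0,0,0.2],"rotation":[0,0,0],"grip":15},{"linear":[0,0,0.3],"rotation":[0,0,0],"grip":15},{"linear":[0,0,0.38],"rotation":[0,0,0],"grip":15},{"linear":[0,0,0.46],"rotation":[0,0,0],"grip":15},{"linear":[0,0,0.46],"rotation":[0,0,0],"grip":15}]' | grep -E "time|tcp|contact"
python3 -m creep '[{"linear":[0,0,0.07],"rotation":[0,0,0],"grip":15},{"linear":[0,0,0.13],"rotation":[0,0,0],"grip":15},{"linear":[0,0,0.18],"rotation":[0,0,0],"grip":15},{"linear":[0,0,0.2],"rotation":[0,0,0],"grip":15},{"linear":[0,0,0.207],"rotation":[0,0,0],"grip":15},{"linear":[0,0,0.207],"rotation":[0,0,0],"grip":15},{"linear":[0,0,0.207],"rotation":[0,0,0],"grip":15}]'
```

```text
time: 11.75
tcp_pos: [0.5213, 0.0929, 0.1295]
contact_force: [0.7, -0.2, -1.6]
time: 12.45
tcp_pos: [0.5225, 0.0931, 0.1007]
eef_rot: [0.984, 0.178, 0.0, 0.0]
contact_force: [-0.1, 0.0, -0.3]
width: 0.0257
grip_force: 30.0
```

About on the seat (the weight is off the wrist). Releasing, then straight up.

```bash
python3 -m creep '[{"linear":[0,0,0.004],"rotation":[0,0,0],"grip":15},{"linear":[0,0,0.004],"rotation":[0,0,0],"grip":30},{"linear":[0,0,0.004],"rotation":[0,0,0],"grip":45},{"linear":[0,0,0.004],"rotation":[0,0,0],"grip":60},{"linear":[0,0,0.004],"rotation":[0,0,0],"grip":75},{"linear":[0,0,0.004],"rotation":[0,0,0],"grip":91},{"linear":[0,0,0.004],"rotation":[0,0,0],"grip":91},{"linear":[0,0,0.004],"rotation":[0,0,0],"grip":91},{"linear":[0,0,0.004],"rotation":[0,0,0],"grip":91},{"linear":[0,0,0.004],"rotation":[0,0,0],"grip":91}]'
python3 -m creep '[{"linear":[0,0,-0.15],"rotation":[0,0,0],"grip":91},{"linear":[0,0,-0.4],"rotation":[0,0,0],"grip":91},{"linear":[0,0,-0.7],"rotation":[0,0,0],"grip":91},{"linear":[0,0,-0.9],"rotation":[0,0,0],"grip":91},{"linear":[0,0,-0.9],"rotation":[0,0,0],"grip":91},{"linear":[0,0,-0.9],"rotation":[0,0,0],"grip":91}]'
python3 - <<'E'
from h import *
snap('scene','s7.png')
E
```

```text
time: 13.45
tcp_pos: [0.5223, 0.093, 0.0998]
eef_rot: [0.984, 0.178, -0.0, -0.0]
contact_force: [0.3, 0.7, 0.5]
width: 0.0899
grip_force: 0.0
time: 14.05
tcp_pos: [0.5223, 0.0931, 0.235]
eef_rot: [0.984, 0.178, 0.001, 0.0]
contact_force: [0.2, -0.3, -0.4]
width: 0.0911
grip_force: 0.0
```

View pics/s7.png

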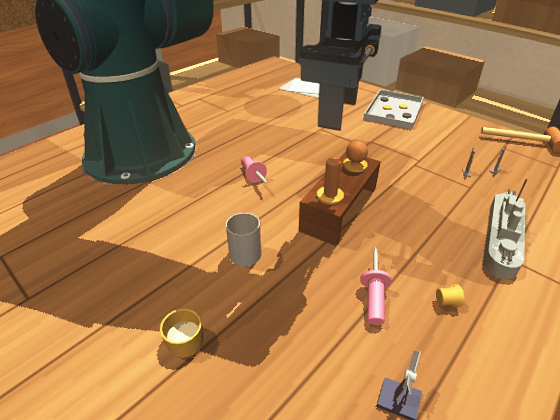

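The reamer is upright and seated (handle top 333,161, as at the start). The cup (182,333), tin (244,240) and awl (357,155) are unmoved and the gripper is clear.

```bash
python3 -c "
from workcell import workorder
print(workorder.finish_job())"
```

```text
the job is handed in; nothing more can be done
None
```

I dipped the reamer's tip to the wax and put it back upright, seated in its own hole and released; in the last picture the cup, awl and tin stood where they started. The job is handed in at about 14 s of the 54 s allowed; no verdict came back. The two pink look-alikes, which I never reached for, had fallen over by the time I arrived above the rack.

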